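# Hang the amber light shield and lock it with the spring collar

## Task

Hang the amber light shield over the steel guard bar in front of the ampoules, one leaf on each side and about midway along the bar, and let go of it. Then lock it there: pull the spring collar up, turn it until its red keeper arm lies along the bar above the shield, and let the collar drop fully home in its locked notch. Leave the ampoules, pill crusher, vial and kidney dish where they are.

Things in the scene. Friction and masses are not known exactly. Their poses are not given: they have to be found in the camera images.
- rig: Fixed ampoule stand, birch plywood base 190 x 320 x 15 mm. Origin on the table straight under the middle of the guard bar; x points from bar to ampoules, y along the bar to the collar, z up. Base covers x -50 to +140, y -160 to +160 mm. Two 18 mm upright posts at x = 0, y = -120 and +120 mm carry the bar; the -y post's end knuckle is 24 mm across, up to z = 142 mm; the collar sits on the +y post.
- bar_mid (a point): Midpoint of the guard bar's centre line: round steel bar, 16 mm diameter, level, along the rig's y, centre line 130 mm above the table, 240 mm between post centres. Axes as rig.
- stand_top (a point): Middle of the top of the white slotted stand (50 x 200 mm, top 50 mm above the table), 100 mm to the rig's +x from the bar; four loose brown ampoules stand in it in a row parallel to the bar, tops 98 mm above the table. Axes as rig.
- shield_mid (a point): Centre (half-way up) of the loose amber light shield: rigid folded sheet like an upside-down U, about 120 g, 36 mm wide (its x), 110 mm long (y), 70 mm tall (z, up to the fold). Sheet 4 mm thick, flat top, leaves 28 mm apart inside, open below and at both ends. Starts standing on its leaf edges. Grasp across the 36 mm width. Hung on the bar, this point is 23 mm below the bar's centre line.
- collar_grip (a point): Grip point on the upright axis of the spring collar (rig x = 0, y = +120 mm); lifts and turns with it; 181 mm above the table when down. Its x axis runs through two flat black rubber grip pads 44 mm apart over their faces, 26 mm wide, reaching 14 mm above and below this point; its -y axis points along the red keeper arm. The fixed post tip rises 24 mm above this point when the collar is down.
- keeper_tip (a point): Outer end of the red keeper arm, a level flat arm 14 mm wide and 8 mm thick, rigid with the collar, reaching 150 mm from the collar's axis; this point is 19 mm below the grip point. With the collar down its underside is 16 mm above the top of a hung shield. Axes as collar_grip.
- collar_lift (a joint): How far the collar is pulled up (m): 0 = fully down, 0.016 = upper stop. A spring pulls it down with about 10 N when down, 15 N when fully up. Below about 0.010 two lugs under it sit in notches and it cannot turn; lift it 0.012 to 0.015 to turn it freely.
- collar_turn (a joint): Collar angle (rad). 0 = locked notch, keeper arm along and over the bar (collar axes parallel to the rig's). 1.4 = open notch, arm swung 80 degrees to the rig's -x side, away from the ampoules. Stops at 0 and 1.4. Open to locked is anticlockwise from above. Drops into the locked notch below about 0.13, the open one above about 1.27; between it rests on teeth. Starts down in the open notch.
- ampoule0: Brown glass ampoule in the stand, 20 mm thick, 78 mm tall, loose; origin at the centre of its underside.
- ampoule1: As ampoule0.
- ampoule2: As ampoule0.
- ampoule3: As ampoule0.
- crusher: Blue pill crusher with a T-shaped screw handle, 70 mm across, 103 mm tall; loose bystander; origin at the centre of its underside.
- vial: Clear glass vial with a grey stopper, 42 mm across, 72 mm tall; loose bystander; origin at the centre of its underside.
- dish: Steel kidney dish, about 100 x 185 mm, 35 mm tall; loose bystander; origin on its underside near the middle.
Mind the look-alikes: they are no part of the job. Leave any blue look-alike of the part that bears shield_mid alone.

How it is judged:
By the outcome, as a careful person would: the job done as asked, in the order asked, and still so for the second after the job is handed in, with the robot touching nothing.
It also fails if it takes over 51 s, if anything falls off the work surface, if the arm or the gripper's body presses on something with over 40 N, if the wrist force passes 120 N, or if a joint passes its speed limit or range.

## Robot

A 7-joint arm with a two-finger parallel gripper is mounted at the origin on the work surface. World frame = base frame: x ahead of the robot, y to its left, z up, the work surface at z = 0. Lengths are in m, angles in rad, forces in N, time in s.
With the tool pointing down it reaches from about 0.425 to 0.95 m from the base axis. Payload 4.7 kg.
Tool frame: the origin (TCP) lies on the centre line of the jaws, within the pads' length; the fingertips stand robot.nose_length ahead of it and the grasp point (between the pads) lies 8 mm behind it (robot.nose_length is the distance from the TCP to the fingertips, in m); z points along the fingers, x is the direction in which the jaws open and shut, and the axes are right-handed (so a half turn about z gives the same grasp; the last joint's range is limited). The gripper opens to 85 mm and grips with 20 to 120 N. Pads are 22 mm wide; open, the fingers measure 114 mm over their backs; the gripper's body (76 mm by 85 mm) begins 54 mm behind the grasp point. The pads swing forward as they close: fully open they stand 13 mm farther back than shut.
Start: joints at [-1.195, 0.469, -0.049, 1.532, 0.024, 1.141, -0.082], TCP at [0.266, 0.62, 0.21] pointing down, gripper open.
Joint ranges: [-2.59, 2.59], [-0.33, 1.99], [-1.39, 1.29], [0.1, 2.45], [-1.04, 4.18], [0.21, 1.99], [-2.66, 2.66]. Speed limits (rad/s): [2.57, 2.57, 3.14, 3.14, 3.14, 3.14, 3.14].

## Interface

Orientations are given as [roll, pitch, yaw] about the fixed x, y, z axes, in that order (R = Rz(yaw) Ry(pitch) Rx(roll)).
In Python, from plant import robot gives the robot as it stands. Calls block until the motion is done:
- robot.goto(position, orientation): joint-space move of the TCP to a pose.
- robot.move_straight(position, vel=0.15, attitude=None, contact_N=None): straight line of the TCP; attitude=None keeps the orientation; vel is the mean speed in m/s. With contact_N (N) it stops when the force on the tool has changed by that much, and returns True; else False.
- robot.move_joints(angles): joint-space move.
- robot.grip(opening, strength=None): opening from 0.0 (shut) to 1.0 (fully open); strength is the grip in N (None keeps the last); returns when the fingers have stopped.
- robot.sleep(seconds).
- robot.inverse_kinematics(position, orientation): joint angles nearest the present ones, or None.
- robot.sense(): the state.
- robot.grab_frame(name): name is "scene" or "top" or "wrist"; returns a dict with "image" (384x512x3 uint8, red, green, blue), "range_z" (384x512 float32, m along the optical axis (not along the pixel's ray), 0 where there is no reading), "fx", "fy", "cx", "cy" (pixels), "dist_coeffs" ([k1, k2, p1, p2, k3] as OpenCV has them; the pictures are not rectified), "R" (3x3) and "t" (3): a world point X has camera coordinates R X + t. Camera axes: x right, y down, z forward; pixel columns grow to the right and rows downward; lengths in m; the calibration is good to about 2 mm. A picture is of the moment at which its call begins.
A pose or a line that the arm cannot do raises robot.IKError and nothing moves.
- robot.close_job(): hands the job in, once; it reports no verdict.
The state is a dict: "t": time; "joint_pos": joint angles; "joint_velocities": joint speeds; "effort": joint torques, N m; "tcp_pos": TCP position; "tcp_rot": TCP orientation; "wrist_force": force on the tool from outside, world axes, zero at the start; "torque": the same for the moment, N m; "opening": opening from 0.0 (shut) to 1.0 (fully open).
Only numpy, scipy, OpenCV 4.12 (cv2) and the standard library are available. Lean on these libraries where they do the work, as an engineer would, in place of code of your own. Each camera call takes 0.05 s, during which the arm holds its last target. There are 200 camera calls.

## Working session

There is one attempt and no reset: what is moved stays moved. The work goes in short steps, each a Python script; the robot and the scene stay as the last script left them, time stands still between calls to the robot, and variables do not carry over. Pictures are saved under pics/ and viewed, about 8 in all and at most 12, crops included, and the job is handed in when it is done.

```bash
mkdir -p pics; ls
python3 - <<'E'
from plant import robot
import cv2,numpy as np,pickle
print(robot.nose_length, robot.sense())
for n in("scene","top"):
    f=robot.grab_frame(n); pickle.dump(f,open(f"{n}.pkl","wb"))
    print(n,f["fx"],f["fy"],f["cx"],f["cy"],f["dist_coeffs"],f["R"],f["t"])
    cv2.imwrite(f"pics/{n}0.png",cv2.resize(f["image"][:,:,::-1],(800,600),interpolation=cv2.INTER_CUBIC))
E
```

```text
pics
0.011 {'t': 0.0, 'joint_pos': array([-1.19489539,  0.46945213, -0.04857727,  1.53370916,  0.02407529,
        1.14097203, -0.08229919]), 'joint_velocities': array([ 2.00571383e-03,  1.50292217e-03,  6.98569246e-04,  1.99617907e-05,
       -3.69905770e-04, -1.20414937e-03,  1.02024143e-03]), 'effort': array([-3.53180740e-04, -5.10309291e+01, -4.69481922e-02, -2.37711918e+01,
        1.06485322e-02,  7.47092912e-03, -1.93117629e-06]), 'tcp_pos': array([0.26558734, 0.61987413, 0.20934773]), 'tcp_rot': array([3.14153573e+00, 1.95533686e-03, 1.16600202e+00]), 'wrist_force': array([-0.43605943, -0.69646673, -0.2141617 ]), 'torque': array([ 0.00700272, -0.01898132,  0.00443978]), 'opening': 0.9991144022848999}
scene 464.21476132952864 464.21476132952864 253.02654613045203 194.2013039733863 [-0.01950963  0.          0.          0.          0.        ] [[ 0.32312836  0.94627649 -0.01220117]
 [ 0.64188771 -0.22862497 -0.73192267]
 [-0.69539071  0.22867319 -0.68127846]] [-0.23549103 -0.27114357  1.73012681]
top 483.0703649184592 483.0703649184592 262.79782200051625 197.9539468741741 [0.02173898 0.         0.         0.         0.        ] [[ 2.53327327e-03 -9.99996784e-01 -1.21635236e-04]
 [-9.83870619e-01 -2.47066487e-03 -1.78864476e-01]
 [ 1.78863600e-01  5.72785931e-04 -9.83873714e-01]] [0.04135611 0.56880817 1.39508782]
```

View pics/scene0.png

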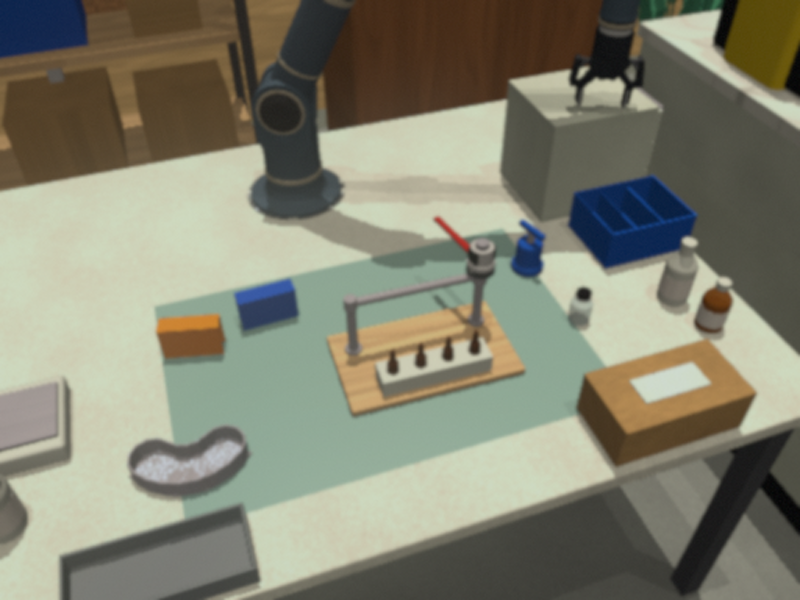

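View pics/top0.png

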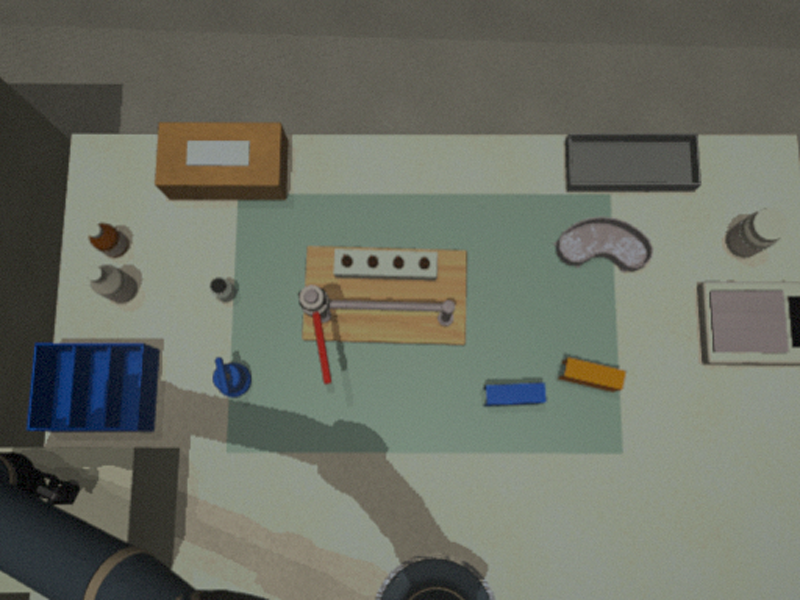

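```bash
cat > h.py <<'E'
import numpy as np,cv2
def ray(f,uv):
    K=np.array([[f["fx"],0,f["cx"]],[0,f["fy"],f["cy"]],[0,0,1]])
    p=cv2.undistortPoints(np.array(uv,float).reshape(-1,1,2),K,np.array(f["dist_coeffs"],float))[:,0]
    d=np.c_[p,np.ones(len(p))]; return -f["R"].T@f["t"], d@f["R"]   # depth-scaled rays
def atz(f,uv,z):
    c,d=ray(f,uv); return c+d*((z-c[2])/d[:,2])[:,None]
def cloud(f):
    h,w=f["range_z"].shape; u,v=np.meshgrid(np.arange(w),np.arange(h))
    c,d=ray(f,np.c_[u.ravel(),v.ravel()]); return (c+d*f["range_z"].reshape(-1,1)).reshape(h,w,3)
def tri(fs,uvs):
    A=np.zeros((3,3));b=np.zeros(3);L=[]
    for f,uv in zip(fs,uvs):
        c,d=ray(f,[uv]);d=d[0]/np.linalg.norm(d[0]);P=np.eye(3)-np.outer(d,d);A+=P;b+=P@c;L.append((P,c))
    x=np.linalg.solve(A,b); return x,[np.linalg.norm(P@(x-c)) for P,c in L]
E
python3 - <<'E'
from h import *
import pickle
np.set_printoptions(precision=4,suppress=True)
S=pickle.load(open("scene.pkl","rb"));T=pickle.load(open("top.pkl","rb"));k=1.5625
g=lambda s,t:tri([S,T],[(np.array(s)+.5)/k-.5,(np.array(t)+.5)/k-.5])
print("tip",g((482,243),(313,296)),"knuckle",g((350,301),(448,305)),"keeper",g((437,219),(327,382)))
for n,f in(("S",S),("T",T)):
    X=cloud(f);im=f["image"].astype(int);hsv=cv2.cvtColor(f["image"],cv2.COLOR_RGB2HSV)
    m=(hsv[...,0]>8)&(hsv[...,0]<22)&(hsv[...,1]>190)&(X[...,2]<.1)&(X[...,0]<.56)&(X[...,2]>.02)
    P=X[m];zt=np.percentile(P[:,2],90);Q=P[P[:,2]>.062]
    print(n,len(P),"zt",zt,Q.mean(0),cv2.minAreaRect(np.float32(Q[:,:2]*1000)))
    r=(hsv[...,0]<6)|(hsv[...,0]>174);r&=(hsv[...,1]>150)&(X[...,2]>.1)&(X[...,2]<.25);P=X[r]
    print(" red",len(P),np.median(P[:,2]),cv2.minAreaRect(np.float32(P[:,:2]*1000)))
    b=(abs(X[...,2]-.137)<.006)&(X[...,0]>.4)&(hsv[...,1]<90);P=X[b]
    print(" bar",len(P),cv2.minAreaRect(np.float32(P[:,:2]*1000)) if len(P)>5 else 0)
im=cv2.resize(T["image"][160:270,180:410,::-1],None,fx=3.4,fy=3.4,interpolation=cv2.INTER_CUBIC)
cv2.imwrite("pics/topcrop.png",im)
E
```

```text
tip (array([0.5655, 0.2132, 0.2013]), [np.float64(0.0022020539373890234), np.float64(0.0022020539373890347)]) knuckle (array([ 0.5619, -0.024 ,  0.1362]), [np.float64(0.0001835192654909526), np.float64(0.0001835192654909502)]) keeper (array([0.4209, 0.1891, 0.1586]), [np.float64(0.0007323718706281031), np.float64(0.0007323718706280773)])
S 152 zt 0.07012142519073057 [ 0.4513 -0.2883  0.0677] ((450.52783203125, -296.669921875), (98.16914367675781, 26.498321533203125), 75.4862289428711)
 red 63 0.16316104065769232 ((478.26605224609375, 198.7493896484375), (107.51103973388672, 9.935613632202148), 9.651463508605957)
 bar 446 ((561.662841796875, 518.43310546875), (171.85597229003906, 1095.70361328125), 7.6137614250183105)
T 445 zt 0.0726061077936214 [ 0.445  -0.2987  0.0689] ((445.0043640136719, -299.1443176269531), (107.87409210205078, 35.988155364990234), 76.99685668945312)
 red 187 0.16421904343498905 ((481.8235168457031, 199.1639404296875), (124.4906997680664, 11.365354537963867), 10.602715492248535)
 bar 484 ((576.6432495117188, 300.549560546875), (668.6422729492188, 51.40092086791992), 84.34661102294922)
```

View pics/topcrop.png

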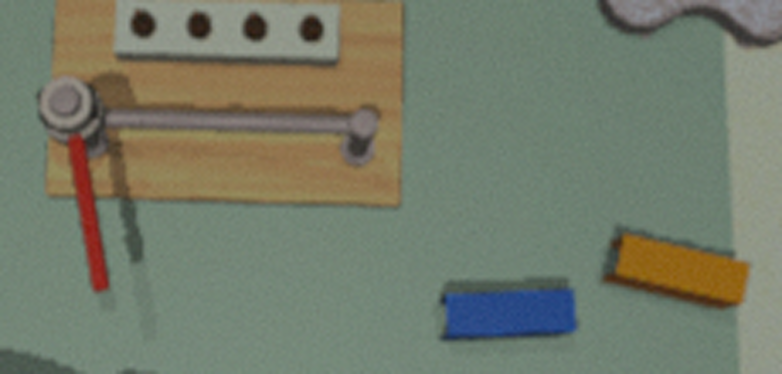

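Run:
```python
from plant import robot
from h import *
import pickle
np.set_printoptions(precision=4,suppress=True)
pi=np.pi
robot.move_straight([0.32,0.55,0.40],vel=.25)
for p,y in(([.50,.095,.42],0),([.445,-.299,.28],np.radians(-13)),([.445,-.299,.042],np.radians(-13)),([.563,.095,.13],0),([.565,.213,.17],-1.4),([.565,.213,.19],0)):
    q=robot.inverse_kinematics(p,[pi,0,y]);print(p,y,q)
robot.goto([.50,.095,.42],[pi,0,0]);robot.sleep(.3)
f=robot.grab_frame("wrist");pickle.dump(f,open("w1.pkl","wb"))
cv2.imwrite("pics/w1.png",cv2.resize(f["image"][:,:,::-1],(800,600),interpolation=cv2.INTER_CUBIC))
robot.goto([.445,-.299,.25],[pi,0,np.radians(-13)]);robot.sleep(.3)
f=robot.grab_frame("wrist");pickle.dump(f,open("w2.pkl","wb"))
X=cloud(f);hsv=cv2.cvtColor(f["image"],cv2.COLOR_RGB2HSV)
m=(hsv[...,0]>8)&(hsv[...,0]<22)&(hsv[...,1]>180)&(X[...,2]>.064)&(X[...,2]<.08)
P=X[m];print(len(P),np.median(P[:,2]),cv2.minAreaRect(np.float32(P[:,:2]*1000)))
cv2.imwrite("pics/w2.png",f["image"][:,:,::-1])
s=robot.sense();print(s["t"],s["tcp_pos"],s["tcp_rot"])
print(f["R"],-f["R"].T@f["t"])
```

```text
[0.5, 0.095, 0.42] 0 [-0.6992  0.0643  0.4636  1.6083 -0.0289  1.4758 -0.2336]
[0.445, -0.299, 0.28] -0.22689280275926285 [-0.3976  0.3126  1.1596  1.8135 -0.3054  1.2153  0.6258]
[0.445, -0.299, 0.042] -0.22689280275926285 [ 0.0885  0.509   0.5529  2.0389 -0.4079  0.7012  0.6748]
[0.563, 0.095, 0.13] 0 [-0.5632  0.4022  0.4169  1.8894 -0.2051  0.8916 -0.0464]
[0.565, 0.213, 0.17] -1.4 [-0.8035  0.4175  0.499   1.7778 -0.232   1.0047 -1.6153]
[0.565, 0.213, 0.19] 0 [-0.6978  0.3801  0.3527  1.7506 -0.1494  1.0372 -0.292 ]
3308 0.07014553012053909 ((446.84423828125, -296.4060974121094), (108.99629211425781, 34.47602081298828), 76.36198425292969)
5.1667 [ 0.4453 -0.2987  0.2501] [-3.1415 -0.0002 -0.226 ]
[[ 0.9747 -0.2237  0.0009]
 [-0.2134 -0.9285  0.3038]
 [-0.0672 -0.2962 -0.9527]] [ 0.4621 -0.2221  0.4139]
```

View pics/w1.png

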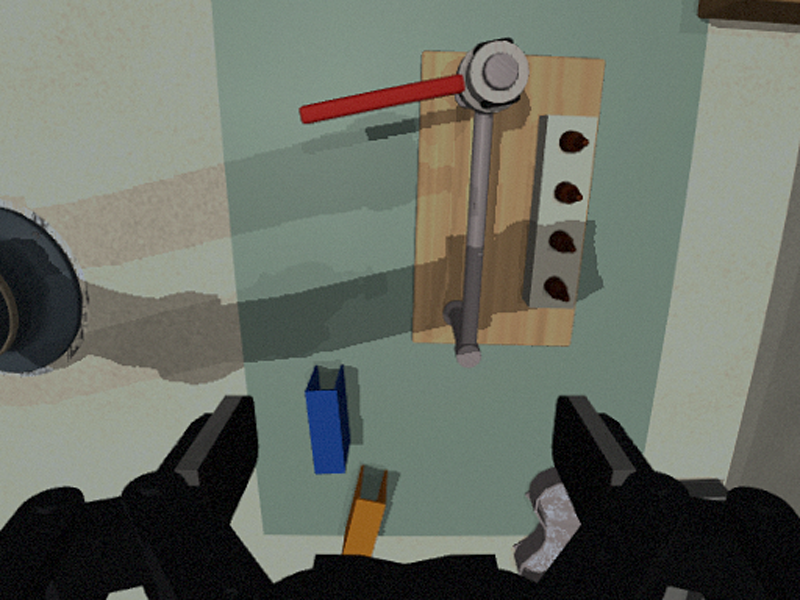

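View pics/w2.png

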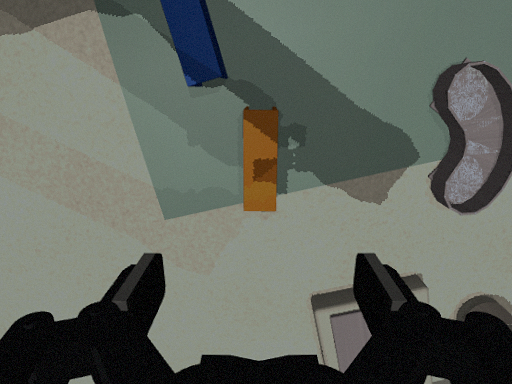

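Run:
```python
from h import *
import pickle
np.set_printoptions(precision=4,suppress=True)
L=lambda n:pickle.load(open(n+".pkl","rb"))
S,T,W=L("scene"),L("top"),L("w1");k=1.5625
c=lambda p:(np.array(p)+.5)/k-.5
print("tip3",tri([S,T,W],[c((482,243)),c((313,296)),c((501,70))]),"tip@.205",atz(T,[c((313,296))],.205),atz(W,[c((501,70))],.205),atz(S,[c((482,243))],.205))
print("knk",tri([S,T,W],[c((350,301)),c((448,305)),c((468,356))]))
print("keeper",tri([S,T,W],[c((437,219)),c((327,382)),c((303,115))]))
# bar centreline by row-wise segmentation: cloud points near z .122-.142
for n,f in(("T",T),("W",W),("S",S)):
    X=cloud(f);m=(X[...,2]>.115)&(X[...,2]<.145)&(abs(X[...,0]-.563)<.025)&(X[...,1]>.0)&(X[...,1]<.165)
    P=X[m];vx,vy,x0,y0=cv2.fitLine(np.float32(P[:,:2]),cv2.DIST_L2,0,.01,.01).ravel()
    v,u=np.nonzero(m);Q=atz(f,np.c_[u,v],.130);a=np.polyfit(Q[:,1],Q[:,0],1)
    print(n,len(P),"maxz",np.percentile(P[:,2],95),"slope",vx/vy,"x@.095",x0+(.095-y0)*vx/vy," sil:",a[0],np.polyval(a,.095))
```

```text
tip3 (array([0.5654, 0.2155, 0.2009]), [np.float64(0.0002231862993007092), np.float64(0.0043019655385571395), np.float64(0.004089129886808866)]) tip@.205 [[0.564  0.2106 0.205 ]] [[0.5651 0.2191 0.205 ]] [[0.57   0.2133 0.205 ]]
knk (array([ 0.5607, -0.0237,  0.135 ]), [np.float64(0.00018561151252137725), np.float64(0.0013957000679112419), np.float64(0.0013481657165945553)])
keeper (array([0.4204, 0.19  , 0.1581]), [np.float64(0.00017357941479142914), np.float64(0.001537247729672537), np.float64(0.001415058026299571)])
T 334 maxz 0.14050938859678586 slope 0.023231229 x@.095 0.5622413  sil: 0.02318453292178438 0.5631508184460586
W 1359 maxz 0.13892350292082167 slope 0.030459953 x@.095 0.56106657  sil: 0.030337121645730172 0.5620001637148307
S 339 maxz 0.13723473452593146 slope 0.026647989 x@.095 0.5670926  sil: 0.02407743093751372 0.5645871275975253
```

Run:
```python
from plant import robot
from h import *
import pickle
np.set_printoptions(precision=4,suppress=True)
pi=np.pi;y=np.radians(-13.5)
robot.move_straight([.446,-.297,.10],attitude=[pi,0,y],vel=.2)
print(robot.move_straight([.446,-.297,.042],vel=.1,contact_N=8))
robot.grip(0.0,40);s=robot.sense();print(s["opening"],s["tcp_pos"],s["wrist_force"])
robot.move_straight([.446,-.297,.25],vel=.2)
s=robot.sense();print(s["t"],s["opening"],s["wrist_force"])
robot.goto([.5628,.0955,.27],[pi,0,-.026]);robot.sleep(.3)
f=robot.grab_frame("wrist");pickle.dump(f,open("w3.pkl","wb"))
cv2.imwrite("pics/w3.png",cv2.resize(f["image"][:,:,::-1],(800,600),interpolation=cv2.INTER_CUBIC))
X=cloud(f);hsv=cv2.cvtColor(f["image"],cv2.COLOR_RGB2HSV)
m=(X[...,2]>.115)&(X[...,2]<.145)&(abs(X[...,0]-.563)<.025)&(X[...,1]>-.01)&(X[...,1]<.19)
P=X[m];vv,u=np.nonzero(m);Q=atz(f,np.c_[u,vv],.13)
if len(P)>20:print("bar",len(P),P[:,1].min(),P[:,1].max(),np.polyfit(Q[:,1],Q[:,0],1),np.polyval(np.polyfit(Q[:,1],Q[:,0],1),.0955))
m=(hsv[...,0]>8)&(hsv[...,0]<22)&(hsv[...,1]>180)&(X[...,2]>.2);P=X[m];zt=np.median(P[:,2]);P=P[abs(P[:,2]-zt)<.006]
print("sh",len(P),zt,P.mean(0),cv2.minAreaRect(np.float32(P[:,:2]*1000)))
s=robot.sense();print(s["t"],s["tcp_pos"],s["wrist_force"])
```

```text
False
0.40426498051307175 [ 0.4464 -0.2972  0.0426] [-1.0592  0.5496  5.6234]
8.5083 0.4054937257303511 [-0.4046 -0.7534 -1.3052]
bar 1380 0.1238731978453008 0.18998995134705138 [0.0243 0.5598] 0.5620839162450882
sh 16054 0.2978104728287728 [0.5624 0.1025 0.2978] ((562.4765625, 95.44303894042969), (110.13914489746094, 36.11513900756836), 88.56456756591797)
10.375 [0.5628 0.0949 0.2701] [ 0.0228 -0.1042 -0.4228]
```

View pics/w3.png

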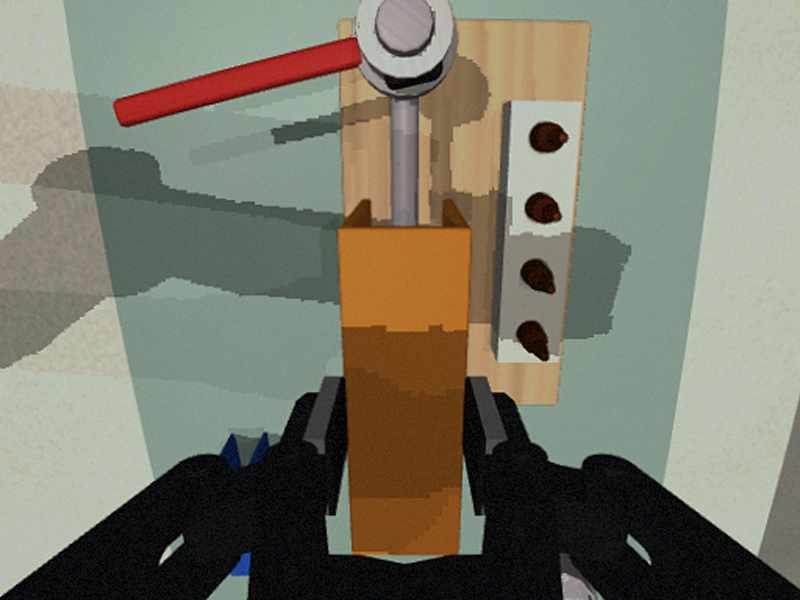

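Run:
```python
from plant import robot
from h import *
import pickle
np.set_printoptions(precision=4,suppress=True)
pi=np.pi
robot.move_straight([.5626,.0955,.15],vel=.15)
print(robot.move_straight([.5626,.0955,.1125],vel=.03,contact_N=4))
s=robot.sense();print(s["t"],s["tcp_pos"],s["wrist_force"])
robot.grip(.75);robot.sleep(.3)
robot.move_straight([.5626,.0955,.30],vel=.2)
robot.goto([.566,.165,.36],[pi,0,-.026]);robot.sleep(.3)
f=robot.grab_frame("wrist");pickle.dump(f,open("w4.pkl","wb"));g=robot.grab_frame("scene");pickle.dump(g,open("scene4.pkl","wb"))
a=cv2.resize(f["image"][:,:,::-1],(400,300),interpolation=cv2.INTER_AREA)
b=cv2.resize(g["image"][120:264,180:372,::-1],(400,300),interpolation=cv2.INTER_CUBIC)
cv2.imwrite("pics/c4.png",np.vstack([a,b]))
X=cloud(f);hsv=cv2.cvtColor(f["image"],cv2.COLOR_RGB2HSV)
m=(hsv[...,0]>8)&(hsv[...,0]<22)&(hsv[...,1]>180)&(abs(X[...,2]-.142)<.007);P=X[m]
print("sh",len(P),np.median(P[:,2]),cv2.minAreaRect(np.float32(P[:,:2]*1000)))
m=(X[...,2]>.197)&(X[...,2]<.215)&(abs(X[...,0]-.565)<.05)&(X[...,1]>.17);P=X[m]
if len(P):print("tip",len(P),np.median(P[:,2]),P.mean(0),cv2.minEnclosingCircle(np.float32(P[:,:2]*1000)))
print(robot.sense()["t"])
```

```text
True
12.4167 [0.5624 0.0955 0.1144] [-0.3454  0.2293  4.8522]
sh 2360 0.14205880319887676 ((561.9563598632812, 96.63070678710938), (110.2997817993164, 34.813636779785156), 88.9499740600586)
tip 616 0.20486762773001804 [0.5649 0.2199 0.2034] ((564.7774658203125, 219.80747985839844), 20.310531616210938)
15.05
```

View pics/c4.png

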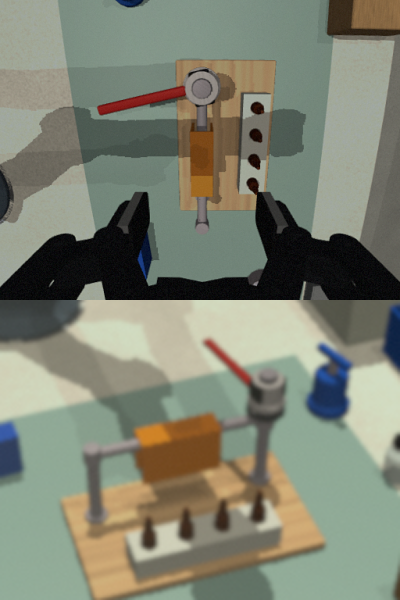

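Run:
```python
from plant import robot
from h import *
import pickle
np.set_printoptions(precision=4,suppress=True)
pi=np.pi
robot.goto([.5655,.2165,.28],[pi,0,-1.2]);t=robot.sense()["t"]
robot.move_straight([.5655,.2165,.28],attitude=[pi,0,-1.426]);print("rot time",robot.sense()["t"]-t)
robot.grip(1.0);robot.sleep(.2)
f=robot.grab_frame("wrist");pickle.dump(f,open("w5.pkl","wb"))
cv2.imwrite("pics/w5.png",cv2.resize(f["image"][:,:,::-1],(800,600),interpolation=cv2.INTER_CUBIC))
s=robot.sense();print(s["t"],s["tcp_pos"],s["tcp_rot"])
```

```text
rot time 0.375
17.1083 [0.5655 0.2165 0.28  ] [-3.1416  0.     -1.4258]
```

View pics/w5.png

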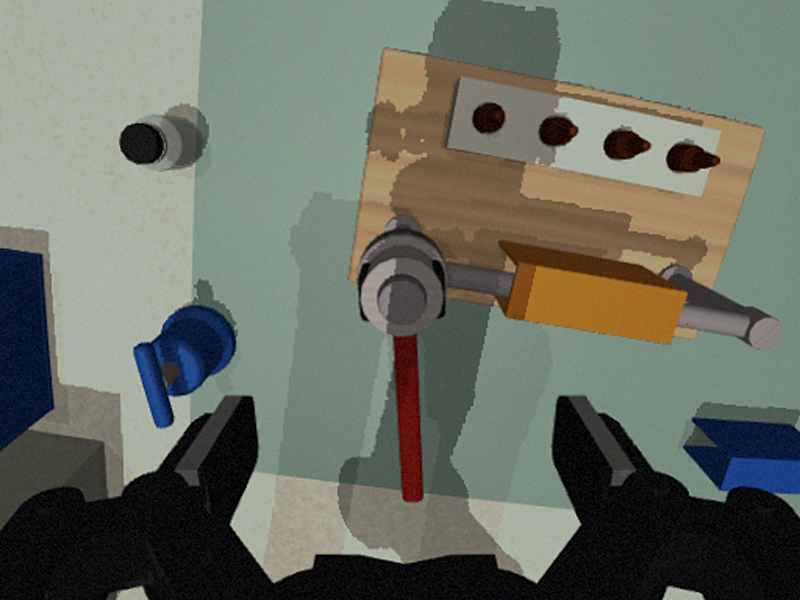

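Run:
```python
from h import *
import pickle
np.set_printoptions(precision=4,suppress=True)
L=lambda n:pickle.load(open(n+".pkl","rb"))
S,T,W,W3,W5=[L(n) for n in("scene","top","w1","w3","w5")];k=1.5625
c=lambda p:(np.array(p)+.5)/k-.5
for n,f,p,q in(("W1",W,(501,70),(468,356)),("W3",W3,(404,24),None),("W5",W5,(402,298),(767,332))):
    print(n,"tip",atz(f,[c(p)],.205)[0],"knk",atz(f,[c(q)],.142)[0] if q else "")
print(tri([W,W3,W5],[c((501,70)),c((404,24)),c((402,298))]))
print(tri([S,T,W,W3,W5],[c((482,243)),c((313,296)),c((501,70)),c((404,24)),c((402,298))]))
print("keep",tri([W,W5],[c((303,115)),c((413,498))]),atz(W5,[c((413,498))],.162))
print("knk T,S",atz(T,[c((448,305))],.142),atz(S,[c((350,301))],.142))
X=cloud(W5);u,v=(c((402,298))+.5).astype(int);print("depth tip",X[v,u]); print(X[v-20:v+20:5,u][:,:3])
```

```text
W1 tip [0.5651 0.2191 0.205 ] knk [ 0.5585 -0.0201  0.142 ]
W3 tip [0.5654 0.2177 0.205 ] knk 
W5 tip [0.5681 0.2189 0.205 ] knk [ 0.5602 -0.0212  0.142 ]
(array([0.5659, 0.2191, 0.199 ]), [np.float64(0.0007016061830221879), np.float64(0.0005714294363082192), np.float64(0.0005495019678921759)])
(array([0.5655, 0.2169, 0.2   ]), [np.float64(0.0012625490955353186), np.float64(0.00556821437451536), np.float64(0.0028108992338452573), np.float64(0.0018204194622979373), np.float64(0.002087239336051912)])
keep (array([0.421 , 0.1909, 0.1642]), [np.float64(0.00021625068596409428), np.float64(0.00021625068596417652)]) [[0.4194 0.1904 0.162 ]]
knk T,S [[ 0.5607 -0.0239  0.142 ]] [[ 0.5681 -0.0253  0.142 ]]
depth tip [0.568  0.219  0.2057]
[[0.5811 0.2209 0.1967]
 [0.5769 0.2203 0.1958]
 [0.5759 0.2201 0.2063]
 [0.5717 0.2195 0.2052]
 [0.568  0.219  0.2057]
 [0.564  0.2184 0.2054]
 [0.5601 0.2178 0.2056]
 [0.5558 0.2172 0.205 ]]
```

Run:
```python
from plant import robot
from h import *
np.set_printoptions(precision=4,suppress=True)
pi=np.pi;x,y=.5663,.2182
def st(n):
    s=robot.sense();print(n,round(s["t"],2),s["tcp_pos"],"yaw",s["tcp_rot"][2].round(4),"F",s["wrist_force"],"M",s["torque"],s["opening"].round(3));return s
robot.move_straight([x,y,.25],attitude=[pi,0,-1.41],vel=.15)
print(robot.move_straight([x,y,.176],vel=.08,contact_N=8));st("down")
robot.grip(0.0,80);robot.sleep(.2);st("grip")
robot.move_straight([x,y,.1895],vel=.03);robot.sleep(.2);st("lift")
```

```text
FalseTraceback (most recent call last):
  File "<stdin>", line 8, in <module>
  File "<stdin>", line 6, in st
AttributeError: 'float' object has no attribute 'round'
```

```bash
cat >> h.py <<'E'
def st(robot,n):
    s=robot.sense();print(n,round(s["t"],2),s["tcp_pos"],"yaw",round(float(s["tcp_rot"][2]),4),"F",s["wrist_force"],"M",s["torque"],round(float(s["opening"]),3));return s
E
python3 - <<'E'
from plant import robot
from h import *
np.set_printoptions(precision=4,suppress=True)
pi=np.pi;x,y=.5663,.2182
st(robot,"down")
robot.grip(0.0,80);robot.sleep(.2);st(robot,"grip")
robot.move_straight([x,y,.1895],vel=.03);robot.sleep(.2);st(robot,"lift")
E
```

```text
down 18.53 [0.5668 0.2182 0.1766] yaw -1.4101 F [-0.805   1.1323  0.5994] M [0.0091 0.0091 0.0946] 0.998
grip 19.37 [0.5663 0.2183 0.1766] yaw -1.41 F [-2.4152  0.3115  5.8768] M [ 0.045   0.4519 -0.0297] 0.234
lift 20.17 [0.5661 0.2181 0.1774] yaw -1.4105 F [ 29.3228   1.4329 -71.6634] M [ 0.4177 -6.4842  0.0691] 0.22
```

Run:
```python
from plant import robot
from h import *
import pickle
np.set_printoptions(precision=4,suppress=True)
robot.move_straight([.5663,.2182,.1766],vel=.05);st(robot,"back")
f=robot.grab_frame("wrist");g=robot.grab_frame("scene");pickle.dump((f,g),open("w6.pkl","wb"))
a=cv2.resize(f["image"][:,:,::-1],(400,300),interpolation=cv2.INTER_AREA)
b=cv2.resize(g["image"][90:234,220:412,::-1],(400,300),interpolation=cv2.INTER_CUBIC)
c=cv2.resize(f["image"][150:384,100:412,::-1],(400,300),interpolation=cv2.INTER_CUBIC)
cv2.imwrite("pics/c6.png",np.hstack([np.vstack([a,b]),np.vstack([c,c*0])]))
```

```text
back 20.57 [0.5663 0.2183 0.1767] yaw -1.41 F [-1.2732  0.0587  0.0544] M [0.1432 0.1201 0.0427] 0.223
```

View pics/c6.png

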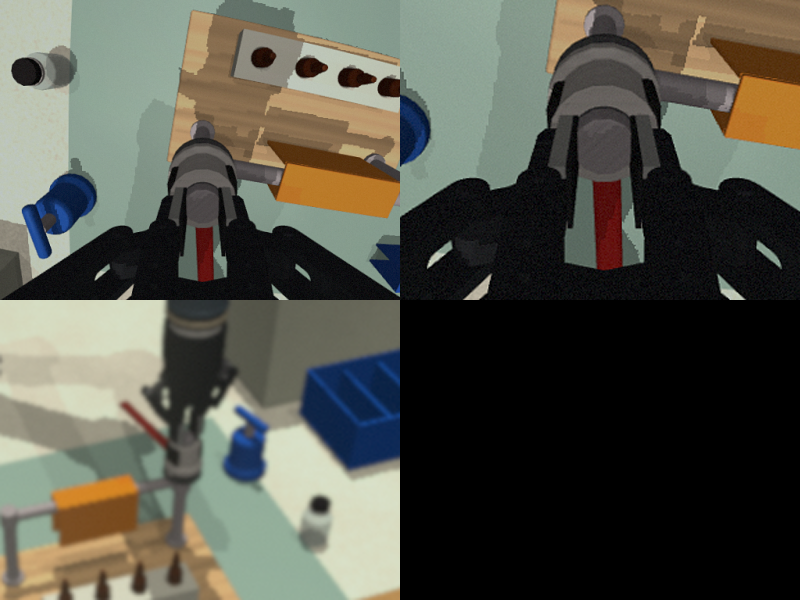

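Run:
```python
from h import *
import pickle
np.set_printoptions(precision=4,suppress=True)
f,g=pickle.load(open("w6.pkl","rb"))
X=cloud(f);s=400/312
cc=lambda p:(int(p[0]/s+100),int(p[1]*234/300+150))
for n,p in(("posttip",(604,135)),("posttip far",(604,115)),("collar face",(604,95)),("rim",(604,70)),("red",(607,200)),("red low",(607,255)),("Lpad tip",(568,122)),("Lfinger",(556,180)),("Rpad tip",(645,122)),("Rfinger",(655,180))):
    u,v=cc((p[0]-400,p[1]));print(n,(u,v),X[v,u])
K=np.array([[f["fx"],0,f["cx"]],[0,f["fy"],f["cy"]],[0,0,1]])
for P in([.5663,.2183,.1767],[.5663,.2183,.1657],[.5663,.2183,.205]):
    u=cv2.projectPoints(np.array([P]),cv2.Rodrigues(f["R"])[0],f["t"],K,np.array(f["dist_coeffs"],float))[0].ravel()
    print(P,u,"crop",(400+(u[0]-100)*s,(u[1]-150)*300/234))
```

```text
posttip (259, 255) [0.5706 0.2195 0.2052]
posttip far (259, 239) [0.577  0.2206 0.202 ]
collar face (259, 224) [0.5817 0.2214 0.1956]
rim (259, 204) [0.5861 0.2221 0.1799]
red (261, 306) [0.5147 0.2092 0.1665]
red low (261, 348) [0.4819 0.2038 0.1667]
Lpad tip (231, 245) [0.5743 0.2328 0.2066]
Lfinger (221, 290) [0.5757 0.2335 0.2436]
Rpad tip (291, 245) [0.5789 0.2065 0.2073]
Rfinger (298, 290) [0.5798 0.2075 0.2434]
[0.5663, 0.2183, 0.1767] [260.0209 236.9529] crop (np.float64(605.1549488297721), np.float64(111.47807025104139))
[0.5663, 0.2183, 0.1657] [259.9698 228.7077] crop (np.float64(605.0894714087443), np.float64(100.90730959489568))
[0.5663, 0.2183, 0.205] [260.1834 263.279 ] crop (np.float64(605.3633020367973), np.float64(145.22943948733746))
```

Run:
```python
from h import *
import pickle
np.set_printoptions(precision=4,suppress=True)
L=lambda n:pickle.load(open(n+".pkl","rb"))
f6,_=L("w6");f5=L("w5");f3=L("w3")
for n,f,tz in(("w6",f6,.1767),("w5",f5,.28),("w3",f3,.2701)):
    c=-f["R"].T@f["t"];X=cloud(f);d=f["range_z"]
    m=(d>.03)&(d<.22)&(f["image"].max(2)<90);m[:230]=False
    P=X[m];print(n,"cam-tcp z",c[2]-tz,"close dark pts",len(P),"min z rel tcp",np.percentile(P[:,2],[0.2,1,5])-tz if len(P) else 0)
    # column profile
f=f5;X=cloud(f)
for p in((240,398),(235,405),(190,480),(245,440),(570,398),(575,405),(615,480)):
    u,v=int(p[0]/1.5625),int(p[1]/1.5625);print(p,X[v,u]-[.5655,.2165,.28])
X=cloud(f3)
for p in((336,380),(330,400),(470,380),(480,400),(310,440)):
    u,v=int(p[0]/1.5625),int(p[1]/1.5625);print("w3",p,X[v,u]-[.5628,.0949,.2701])
```

```text
w6 cam-tcp z 0.16372706807090412 close dark pts 36935 min z rel tcp [-0.0127 -0.011   0.0273]
w5 cam-tcp z 0.16379137476721184 close dark pts 30958 min z rel tcp [0.0358 0.0392 0.0489]
w3 cam-tcp z 0.1637975458829558 close dark pts 33177 min z rel tcp [0.0275 0.0313 0.0457]
(240, 398) [0.0031 0.0468 0.0383]
(235, 405) [0.0037 0.0464 0.0436]
(190, 480) [0.0015 0.0472 0.0725]
(245, 440) [-0.0051  0.043   0.0456]
(570, 398) [ 0.0165 -0.0421  0.039 ]
(575, 405) [ 0.0164 -0.0427  0.0429]
(615, 480) [ 0.0141 -0.0429  0.0717]
w3 (336, 380) [-0.02    0.0121  0.0291]
w3 (330, 400) [-0.02    0.0124  0.0418]
w3 (470, 380) [0.0181 0.0115 0.03  ]
w3 (480, 400) [0.0198 0.0108 0.0409]
w3 (310, 440) [-0.0221  0.0127  0.0609]
```

The gripper closed to 20 mm on the fixed post tip, and the wrist depth puts the fingertips about 28 to 38 mm behind the reported TCP instead of 11 mm ahead. I'll open, go about 35 mm lower and regrasp the collar, checking the opening this time.

Run:
```python
from plant import robot
from h import *
np.set_printoptions(precision=4,suppress=True)
x,y=.5663,.2183
robot.grip(1.0);st(robot,"open")
print(robot.move_straight([x,y,.141],vel=.05,contact_N=6));st(robot,"down")
robot.grip(0.0,80);robot.sleep(.2);s=st(robot,"grip")
if .42<s["opening"]<.58:
    z=s["tcp_pos"][2]
    robot.move_straight([x,y,z+.006],vel=.03,contact_N=35);s=st(robot,"lift6")
    if abs(s["wrist_force"][2])<35:
        robot.move_straight([x,y,z+.0135],vel=.03,contact_N=35);robot.sleep(.1);st(robot,"lift13")
```

```text
open 21.33 [0.5663 0.2182 0.1766] yaw -1.4101 F [-0.1602  0.8997  0.3719] M [-0.0354  0.0194 -0.0059] 0.996
False
down 22.19 [0.5666 0.2182 0.1412] yaw -1.4101 F [-0.5804  0.1036  0.3448] M [0.0071 0.014  0.0503] 0.999
grip 22.86 [0.5665 0.2184 0.1419] yaw -1.41 F [-2.8907 -0.5578  5.7322] M [-0.0689  0.4138  0.0038] 0.503
lift6 23.24 [0.5664 0.2183 0.1472] yaw -1.4099 F [  4.5609   0.223  -10.8269] M [ 0.1033 -1.0769 -0.0016] 0.5
lift13 23.74 [0.5664 0.2183 0.1547] yaw -1.41 F [  5.8832  -0.2069 -12.2844] M [ 0.0664 -1.2874  0.0418] 0.499
```

Run:
```python
from plant import robot
from h import *
np.set_printoptions(precision=4,suppress=True)
pi=np.pi;x,y=.5664,.2183;p=[x,y,.1562]
robot.move_straight(p,vel=.03)
s=st(robot,"up")
for a in(-1.2,-.8,-.4,-.028):
    robot.move_straight(p,attitude=[pi,0,a]);s=st(robot,a)
    if abs(s["torque"][2])>2.5 or np.linalg.norm(s["wrist_force"])>45: print("stop");break
```

```text
up 23.99 [0.5664 0.2183 0.1554] yaw -1.41 F [  6.5601  -0.2055 -12.441 ] M [ 0.1193 -1.2248  0.061 ] 0.502
-1.2 24.35 [0.5663 0.2184 0.1555] yaw -1.1997 F [  5.357    0.4128 -12.8091] M [ 0.1688 -1.2245  0.0737] 0.501
-0.8 24.9 [0.5662 0.2186 0.1554] yaw -0.7998 F [  5.2549   2.0839 -12.5649] M [ 0.3676 -1.1688  0.044 ] 0.505
-0.4 25.45 [0.5661 0.2187 0.1553] yaw -0.3997 F [  4.4567   2.174  -13.0689] M [ 0.5036 -1.1293  0.0091] 0.501
-0.028 25.98 [0.5659 0.2187 0.1552] yaw -0.0301 F [  3.9178   2.9269 -13.16  ] M [ 0.6086 -0.9797 -0.4546] 0.501
```

Run:
```python
from plant import robot
from h import *
import pickle
np.set_printoptions(precision=4,suppress=True)
pi=np.pi;x,y=.5664,.2183
robot.move_straight([x,y,.1562],attitude=[pi,0,-.04])
robot.move_straight([x,y,.1415],vel=.03,contact_N=30);st(robot,"low")
robot.grip(1.0);robot.sleep(.3);st(robot,"rel")
robot.move_straight([x,y,.27],vel=.2)
robot.move_straight([.50,.165,.40],vel=.3);robot.sleep(.3)
f=robot.grab_frame("wrist");g=robot.grab_frame("scene");pickle.dump((f,g),open("w7.pkl","wb"))
X=cloud(f);hsv=cv2.cvtColor(f["image"],cv2.COLOR_RGB2HSV)
r=((hsv[...,0]<6)|(hsv[...,0]>174))&(hsv[...,1]>150)&(X[...,2]>.14)&(X[...,2]<.2);P=X[r]
print("red",len(P),"z",np.percentile(P[:,2],[10,50,90]),cv2.minAreaRect(np.float32(P[:,:2]*1000)))
m=(hsv[...,0]>8)&(hsv[...,0]<22)&(hsv[...,1]>180)&(abs(X[...,2]-.142)<.006);P=X[m]
print("sh",len(P),np.median(P[:,2]),cv2.minAreaRect(np.float32(P[:,:2]*1000)))
cv2.imwrite("pics/c7.png",np.hstack([cv2.resize(f["image"][:,:,::-1],(400,300),interpolation=cv2.INTER_AREA),cv2.resize(g["image"][120:264,180:372,::-1],(400,300),interpolation=cv2.INTER_CUBIC)]))
st(robot,"end")
```

```text
low 26.87 [0.566  0.2187 0.142 ] yaw -0.0399 F [-0.8634  2.2918 -2.5312] M [ 0.664   0.3953 -0.2885] 0.506
rel 27.67 [0.5664 0.2183 0.1415] yaw -0.0399 F [-0.4229 -1.9176 -0.7183] M [ 0.0476 -0.0355 -0.0149] 0.994
red 1030 z [0.1646 0.1659 0.167 ] ((561.173583984375, 150.53924560546875), (25.24091911315918, 159.0642852783203), 4.133569717407227)
sh 1344 0.1420596456302372 ((561.5160522460938, 97.06735229492188), (109.24821472167969, 36.26753616333008), 88.41242980957031)
end 29.52 [0.5    0.1651 0.3992] yaw -0.0401 F [0.2107 0.6335 0.4764] M [-0.0171  0.002  -0.0529] 1.002
```

View pics/c7.png

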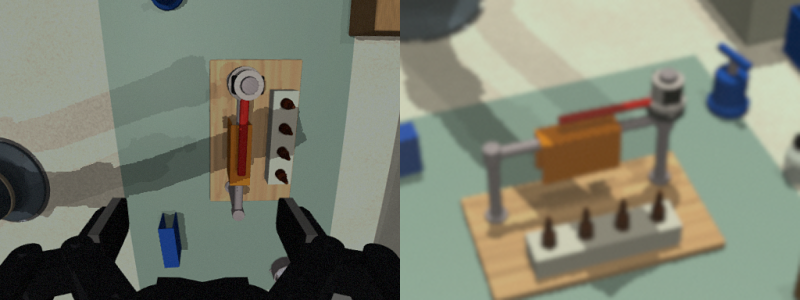

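```bash
python3 -c "
from plant import robot
robot.close_job();print(robot.sense()['t'])"
```

```text
the job is handed in; nothing more can be done
the job is handed in; nothing more can be done
```

The shield is hung and locked, and I handed the job in at about 29.5 s; no verdict came back. I hung the amber shield over the guard bar and let go of it. Then I lifted the collar about 13 mm, turned it until it met its stop, lowered it and released it.

**Last checks:**
- **Shield:** its top is at z = 0.142 m, as expected when it rests on the bar. It is about 2 mm from mid-bar, in line with the bar and with one leaf on each side.
- **Keeper arm:** it lies along the bar over the shield. Its top is at z = 0.166 m, the same height as when the collar was fully down at the start.
- **Other objects:** the ampoules were still upright in their stand. The final pictures showed nothing disturbed, though the dish and most of the vial were out of the cropped views.

**What disagreed:**
- **First collar grasp missed:** the fingers closed on the fixed post tip (20 mm opening instead of 44 mm). My lift then pulled on it with about 77 N, under the 120 N wrist limit.
- **Fingertip position:** wrist depth put the fingertips about 28–38 mm behind the reported TCP, not 11 mm ahead as `nose_length` says. I went 35 mm lower and the second grasp was right. The shield had probably been held only near its top edge, but it stayed straight.
- **Camera agreement:** the cameras differed by up to about 8 mm on the collar's position, so I used the wrist camera's values.

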